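Pass a tested radio module through the sprung flap of the store tray

ROBOT

A 7-joint arm with a two-finger parallel gripper is mounted at the origin on the work surface. World frame = base frame: x ahead of the robot, y to its left, z up, the work surface at z = 0. Lengths are in m, angles in rad, forces in N, time in s.
With the tool pointing down it reaches from about 0.35 to 0.9 m from the base axis. Payload 19.9 kg.
Tool frame: the origin (TCP) lies between the finger pads; the fingertips stand 19 mm ahead of it and the grasp point (between the pads) is the TCP; z points along the fingers, y is the direction in which the jaws open and shut (so a half turn about z gives the same grasp; the last joint's range is limited). The gripper opens to 94 mm and grips with 3 to 60 N. Pads are 16 mm wide; open, the fingers measure 119 mm over their backs; the gripper's body (75 mm by 177 mm) begins 78 mm behind the grasp point.
Start: joints at [-1.284, 0.417, -0.01, 1.614, 0.005, 1.111, -0.053], TCP at [0.201, 0.592, 0.224] pointing down, gripper open.
Joint ranges: [-2.81, 2.81], [-0.39, 2.02], [-1.27, 1.25], [0.06, 2.57], [-1.19, 4.33], [0.19, 2], [-2.82, 2.82]. Speed limits (rad/s): [1.89, 1.89, 2.39, 2.39, 3.01, 3.01, 3.01].

INTERFACE

Orientations are given as a 3x3 rotation matrix whose columns are the frame's x, y, z axes.
In Python, from rig import robot gives the robot as it stands. Calls block until the motion is done:
- robot.move_ptp(position, orientation): joint-space move of the TCP to a pose.
- robot.move_linear(position, velocity=0.15, frame=None, threshold=None): straight line of the TCP; frame=None keeps the orientation; velocity is the mean speed in m/s. With threshold (N) it stops when the force on the tool has changed by that much, and returns True; else False.
- robot.goto_joints(angles): joint-space move.
- robot.gripper_to(opening): finger opening in m; the grip force is fixed at half the most; returns when the fingers have stopped.
- robot.pause(seconds).
- robot.ik(position, orientation): joint angles nearest the present ones, or None.
- robot.get_state(): the state.
- robot.grab_frame(name): name is "scene" or "top" or "wrist"; returns the picture (400x640x3 uint8, red, green, blue); there is no depth.
- robot.camera_info(name): a dict with "fx", "fy", "cx", "cy" (pixels), "rvec" (rotation vector, rad) and "tvec" (3), from world to camera coordinates, as OpenCV has them. Camera axes: x right, y down, z forward; pixel columns grow to the right and rows downward; lengths in m; the calibration is good to about 2 mm. The wrist camera is an equidistant fisheye: a pixel r from the principal point sees the ray r / f radians off the axis. A picture is of the moment at which its call begins: read the wrist's pose just before it. camera_info takes no time and is no camera call; for the wrist camera it gives the pose at the moment of the call.
A pose or a line that the arm cannot do raises robot.PlanningError and nothing moves.
- robot.sign_off(): hands the job in, once; it reports no verdict.
The state is a dict: "time": time; "qpos": joint angles; "joint_vel": joint speeds; "effort": joint torques, N m; "ee_pos": TCP position; "tool_rot": TCP orientation; "force": force on the tool from outside, world axes, zero at the start; "moment": the same for the moment, N m; "opening": finger opening in m.
Only numpy, scipy, OpenCV 4.12 (cv2) and the standard library are available. Lean on these libraries where they do the work, as an engineer would, in place of code of your own. Each camera call takes 0.05 s, during which the arm holds its last target. There are 200 camera calls.

TASK

Put the small metal module that stands in front of the tray's sprung flap away into the tray: push the flap open with one fingertip and, while it is held open, push the module in with the other, far enough that the flap swings fully shut behind it. Slide the module gently along the tray's floor; do not lift, tip or squeeze it, do not shove it against the closed flap, and leave the other things on the bench where they are.

Things in the scene. Friction and masses are not known exactly. Their poses are not given: they have to be found in the camera images.
- tray: fixed grey open-topped tray, 410 x 100 mm. Origin: bench height, middle of the gateway (plane of the shut flap, between two posts 46 mm high). x points level the way in, y left of it, z up. Floor top 4 mm above the bench, x -175 to +235 mm: for x < 0 an apron without walls, beyond it a lane (see point lane_end)
- lane_end (a point): middle of the foot of the lane's end wall: tray x = 227 mm, y = 0, 4 mm above the bench. The lane runs from the gateway to here; its side walls are 38 mm high, their inner faces at tray y = +42 and -42 mm
- flap (a joint): flap angle, rad: 0 shut across the gateway, growing to 1.5 as it swings inward (to tray +x; it opens that way only). Upright aluminium leaf 4 mm thick, 6 to 40 mm above the bench, on a vertical hinge at tray x = 0, y = +40 mm. A weak spring shuts it in about a second when let go: 0.13 N at the free edge when shut, 0.5 N wide open
- flap_edge (a point): point on the flap's free edge, 23 mm above the bench, 78 mm from the hinge (tray y = -38 mm when shut)
- module: loose die-cast aluminium module, 52 mm long (its x), 36 mm wide (its y), 24 mm high, 0.1 to 0.2 kg, with two small brass jacks standing 10 mm up from its lid (34 mm over all). Origin: centre of its underside. It starts on the tray's apron, its centre about 85 to 105 mm in front of the gateway, its length roughly along the tray
- spanner: loose combination spanner, 150 mm long, lying flat beside the tray; bystander
- filter: loose long metal filter box, 110 x 42 x 26 mm with a paper label on top and a brass jack on each end, beside the tray; bystander
- tin: loose plain tinplate box, 75 x 55 x 45 mm, beside the tray; bystander
- attenuator: loose dark finned metal cylinder standing upright, 33 mm across, 59 mm high, beside the tray near the flap; bystander
- board: loose green circuit board, 120 x 80 mm, lying flat; bystander
- parts_box: loose open plastic parts box, 90 x 130 x 35 mm, on the bench away from the tray; bystander
- screwdriver: loose screwdriver, 190 mm long, lying on the bench away from the tray; bystander
Mind the look-alikes: they are no part of the job. Leave any orange, purple or red look-alike of the module alone.

How it is judged:
On the way, in this order (a step that is already met when the one before it is completed fails the run):
1. a finger pushes the flap open (over 0.3 rad) while the module's centre is still outside the gateway (value of joint flap above 0.3 rad and contact force between the fingers and flap above 0.03 N and x of module in the frame of tray below -0.01 m), for 0.05 s.
2. the module's centre passes 25 mm beyond the gateway, between the lane's walls and on its floor, with the flap open over 0.3 rad (x of module in the frame of tray above 0.025 m and y of module in the frame of tray between -0.045 and 0.045 m and height (world z) of module below 0.012 m and value of joint flap above 0.3 rad), for 0.05 s.
At the end, for the whole second after the job is handed in: The module lies flat and at rest on the lane's floor, between its walls and wholly behind the flap, and the flap has swung shut (under 0.06 rad) (value of joint flap below 0.06 rad and x of module in the frame of tray between 0.03 and 0.23 m and y of module in the frame of tray between -0.045 and 0.045 m and height (world z) of module between 0 and 0.008 m and angle between module's own z axis and vertical below 0.1 rad and linear speed of module below 0.01 m/s); the robot touches nothing.
It fails at once if the module is lifted (more than 10 mm off the tray's floor) (height (world z) of module above 0.014 m).
It fails at once if the module is tipped (more than 0.35 rad) (angle between module's own z axis and vertical above 0.35 rad).
It fails at once if the module is squeezed or rammed by the fingers (more than 5 N) (contact force between the fingers and module above 5 N).
It fails at once if the module is shoved against the flap while that is shut or barely open (under 0.2 rad) (contact force between module and flap above 0.1 N and value of joint flap below 0.2 rad).
It fails at once if a bystander is moved more than 25 mm (distance of any of spanner, filter, tin, attenuator, board, parts_box, screwdriver from where it was at the start of the episode above 0.025 m).
It also fails if it takes over 46 s, if anything falls off the work surface, if the arm or the gripper's body presses on something with over 40 N, if the wrist force passes 120 N, or if a joint passes its speed limit or range.

## Working session

There is one attempt and no reset: what is moved stays moved. The work goes in short steps, each a Python script; the robot and the scene stay as the last script left them, time stands still between calls to the robot, and variables do not carry over. Pictures are saved under pics/ and viewed, on a budget of 10 in all, crops included, one or two more only if the job needs it, and the job is handed in when it is done.

```bash
mkdir -p pics; ls
python3 - <<'E'
from rig import robot
import cv2
for n in ("scene","top"):
    cv2.imwrite(f"pics/{n}0.png",robot.grab_frame(n)[:,:,::-1]); print(n,robot.camera_info(n))
s=robot.get_state();print(s["time"],s["ee_pos"],s["tool_rot"],s["opening"])
E
```

```text
pics
scene {'fx': 491.90634166023574, 'fy': 491.90634166023574, 'cx': 316.79735146081424, 'cy': 208.86088655791903, 'rvec': array([ 1.44783173,  1.88869352, -1.01374695]), 'tvec': array([ 0.15189415, -0.26928253,  1.64726965])}
top {'fx': 420.4218012343447, 'fy': 420.4218012343447, 'cx': 315.4965519070486, 'cy': 196.48540348741255, 'rvec': array([ 2.1477367 , -2.10351442,  0.22705209]), 'tvec': array([-0.03912934,  0.57689075,  0.95360166])}
0.1 [0.20111143 0.59141976 0.22391284] [[-9.46756284e-01  3.21950994e-01 -3.10452029e-04]
 [ 3.21951141e-01  9.46755713e-01 -1.04041421e-03]
 [-4.10401581e-05 -1.08496908e-03 -9.99999411e-01]] 0.09405781180245286
```

View pics/top0.png

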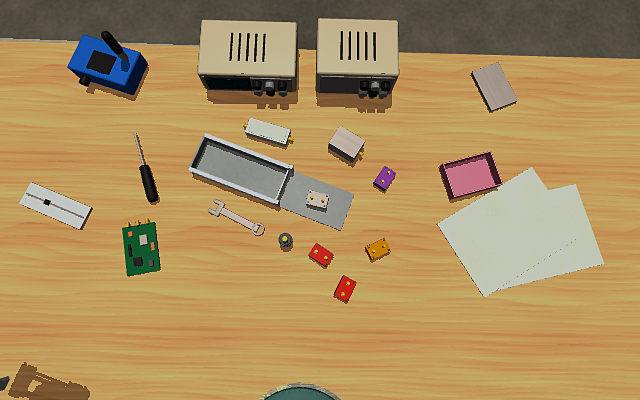

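View pics/scene0.png

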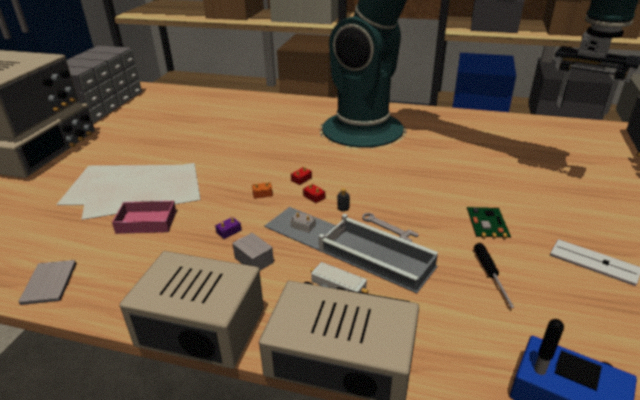

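The top view shows the grey module on the apron at (316,199). The look-alikes are purple (384,179), orange (377,249) and red (320,254 and 345,289). The lane runs up-left to about (190,160), and the attenuator is at (285,241). I'll enlarge this area to confirm.

Run:
```python
import cv2
im=cv2.imread("pics/top0.png")[125:255,180:365]
cv2.imwrite("pics/crop0.png",cv2.resize(im,None,fx=4,fy=4,interpolation=cv2.INTER_CUBIC))
```

```text
(no output)
```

View pics/crop0.png

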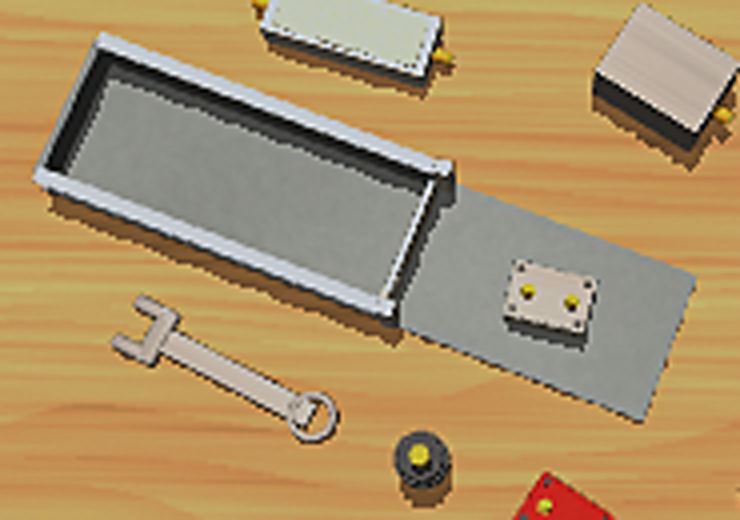

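```bash
cat > h.py <<'E'
import numpy as np, cv2
from rig import robot
def top_unproject(px,z,info=None):
    c=info or robot.camera_info("top")
    R=cv2.Rodrigues(c["rvec"])[0]; o=-R.T@c["tvec"]
    px=np.atleast_2d(px).astype(float)
    d=np.c_[(px[:,0]-c["cx"])/c["fx"],(px[:,1]-c["cy"])/c["fy"],np.ones(len(px))]@R
    return o+d*((z-o[2])/d[:,2])[:,None]
E
python3 - <<'E'
from h import *
from scipy.optimize import least_squares
f=lambda p:(np.array(p)+.5)/4-.5+[180,125]
# crop px, tray x,y,z
D=[((695,277),-.175,-.05,.004),((642,421),-.175,.05,.004),((100,33),.235,-.05,.040),((35,178),.235,.05,.040)]
W=np.array([top_unproject(f(d[0]),d[3])[0,:2] for d in D]); T=np.array([d[1:3] for d in D])
def rot(a): return np.array([[np.cos(a),-np.sin(a)],[np.sin(a),np.cos(a)]])
s=least_squares(lambda p:(T@rot(p[2]).T+p[:2]-W).ravel(),[.6,.1,1.3])
p=s.x;print("tray",p,"res mm",(s.fun*1000).round(1))
totray=lambda w:(w-p[:2])@rot(p[2])
for n,px,z in [("post",[(447,167),(388,308)],.046),("flap",[(433,182),(392,290)],.04),("modlid",[(517,260),(598,281),(588,333),(505,313)],.028),("jacks",[(528,292),(571,303)],.038),("att",[(420,455)],.059),("spannerring",[(313,417)],.005),("filtercorner",[(428,75),(440,20)],.026)]:
    w=top_unproject(f(px),z)[:,:2]; print(n,w.round(4).tolist(),totray(w).round(4).tolist(),"mean",totray(w).mean(0).round(4))
E
```

```text
tray [0.61004277 0.0532921  1.21878766] res mm [-0.4 -4.2 -1.8 -2.7  0.7  2.9  1.6  4.1]
post [[0.654, 0.0336], [0.565, 0.0666]] [[-0.0034, -0.0481], [-0.0031, 0.0469]] mean [-0.0032 -0.0006]
flap [[0.6459, 0.0422], [0.5773, 0.065]] [[0.0019, -0.0375], [-0.0003, 0.0348]] mean [ 0.0008 -0.0013]
modlid [[0.6004, -0.0108], [0.5882, -0.0612], [0.5554, -0.0555], [0.5668, -0.0041]] [[-0.0635, -0.013], [-0.115, -0.019], [-0.121, 0.0138], [-0.0688, 0.0208]] mean [-0.0921  0.0007]
jacks [[0.5783, -0.018], [0.5721, -0.0444]] [[-0.0778, 0.0052], [-0.1048, 0.002]] mean [-0.0913  0.0036]
att [[0.4752, 0.0435]] [[-0.0556, 0.1232]] mean [-0.0556  0.1232]
spannerring [[0.5026, 0.1138]] [[0.0197, 0.1217]] mean [0.0197 0.1217]
filtercorner [[0.7196, 0.0483], [0.7565, 0.0419]] [[0.0331, -0.1045], [0.0398, -0.1415]] mean [ 0.0365 -0.123 ]
```

Tray geometry agrees to about 3 mm, and the post and flap checks fit. The module is at about (-92, 2) mm in the tray frame, yawed about 0.12 rad. Next I'll go above it and take one close look.

```bash
cat >> h.py <<'E'
TR=np.array([0.61004,0.05329,1.21879])
def rot(a): return np.array([[np.cos(a),-np.sin(a)],[np.sin(a),np.cos(a)]])
def w(x,y,z): return np.r_[TR[:2]+rot(TR[2])@[x,y],z]
def R(yaw=0.):
    a=TR[2]+yaw; ty=np.array([np.cos(a),np.sin(a),0]); tz=np.array([0,0,-1.])
    return np.c_[np.cross(ty,tz),ty,tz]
def fish(px,z,c):
    Rc=cv2.Rodrigues(np.array(c["rvec"]))[0]; o=-Rc.T@np.array(c["tvec"])
    d=np.atleast_2d(px)-[c["cx"],c["cy"]]; d=d/[c["fx"],c["fy"]]; t=np.linalg.norm(d,axis=1,keepdims=True)
    v=np.c_[d/np.maximum(t,1e-9)*np.sin(t),np.cos(t)]@Rc
    p=o+v*((z-o[2])/v[:,2])[:,None]
    return (p[:,:2]-TR[:2])@rot(TR[2])
E
python3 - <<'E'
from h import *
import pickle
robot.move_ptp(w(-.09,.002,.17),R(.1))
c=robot.camera_info("wrist"); im=robot.grab_frame("wrist")
pickle.dump(c,open("w1.pkl","wb")); cv2.imwrite("pics/w1.png",im[:,:,::-1])
s=robot.get_state();print(s["time"],s["ee_pos"],s["qpos"].round(2) if hasattr(s["qpos"],"round") else s["qpos"],c)
E
```

```text
2.7333 [ 0.57724962 -0.02970294  0.16999957] [-0.43  0.44  0.55  1.8  -0.27  0.98  1.55] {'fx': 309.70691628693146, 'fy': 309.70691628693146, 'cx': 316.8852582529177, 'cy': 198.65960983077437, 'rvec': array([-2.29946679, -1.78621062, -0.2489182 ]), 'tvec': array([-0.11310511, -0.55766131,  0.18355615])}
```

View pics/w1.png

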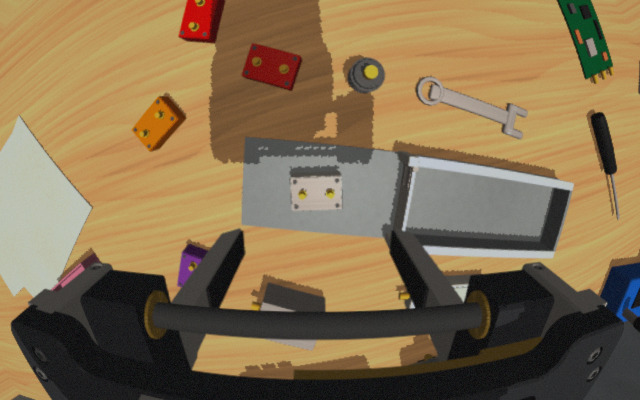

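The wrist view shows the grey module alone on the apron: lid corners (291,177), (342,175), (342,210), (292,211) and jacks (303,193), (330,193). The apron's outer corners are (245,137) and (241,223), and the gateway is at column ~400.

Run:
```python
from h import *
import pickle
c=pickle.load(open("w1.pkl","rb"))
for n,p,z in [("lid",[(291,177),(342,175),(342,210),(292,211)],.028),("jacks",[(303,193),(330,193)],.038),("apron",[(245,137),(241,223)],.004),("endwall",[(573,183),(554,257)],.040),("posts",[(407,156),(399,246)],.046),("flap",[(407,165),(399,232)],.04)]:
    q=fish(p,z,c);print(n,(q*1000).round(1).tolist(),(q.mean(0)*1000).round(1))
```

```text
lid [[-117.5, 16.6], [-67.3, 23.8], [-62.8, -12.5], [-113.7, -18.8]] [-90.3   2.3]
jacks [[-103.9, 4.0], [-77.8, 6.7]] [-90.8   5.4]
apron [[-172.0, 50.2], [-172.3, -47.5]] [-172.2    1.3]
endwall [[227.4, 53.3], [231.9, -47.8]] [229.6   2.8]
posts [[-9.5, 52.5], [-1.0, -39.7]] [-5.2  6.4]
flap [[-6.2, 43.1], [-2.1, -26.6]] [-4.2  8.2]
```

```bash
cat >> h.py <<'E'
def look(name):
    a=cv2.resize(robot.grab_frame("top")[120:250,180:365],None,fx=3,fy=3,interpolation=cv2.INTER_CUBIC)
    import pickle; pickle.dump(robot.camera_info("wrist"),open(name+".pkl","wb"))
    b=robot.grab_frame("wrist")[:300,150:600]
    o=np.zeros((390,1005,3),np.uint8); o=np.zeros((600,600,3),np.uint8)
    o[:300,:450]=b; a=cv2.resize(a,(427,300)); o[300:,:427]=a
    cv2.imwrite(f"pics/{name}.png",o[:,:,::-1])
def st():
    s=robot.get_state(); p=(np.array(s["ee_pos"])[:2]-TR[:2])@rot(TR[2])
    print(round(s["time"],2),(p*1000).round(1),round(s["ee_pos"][2],4),np.round(s["force"],2),round(s["opening"],4))
E
python3 - <<'E'
from h import *
Y=.12
robot.gripper_to(.082)
robot.move_ptp(w(-.092,.005,.09),R(Y)); st()
robot.move_linear(w(-.092,.005,.029),.06); st()
robot.gripper_to(.066); st()
robot.move_linear(w(-.078,.005,.029),.025); st()
robot.move_linear(w(-.052,.002,.029),.04); st()
look("p1")
E
```

```text
3.58 [-92.3   4.8] 0.0905 [0.7  0.12 1.49] 0.0821
4.74 [-91.9   4.8] 0.0293 [-0.59 -0.14 -0.07] 0.0822
5.22 [-92.   5.] 0.0291 [ 0.18 -0.4  -0.08] 0.066
5.92 [-77.9   5.1] 0.029 [-0.07 -0.43 -0.39] 0.0659
6.73 [-51.9   2. ] 0.029 [-0.48 -0.01 -0.29] 0.0659
```

View pics/p1.png

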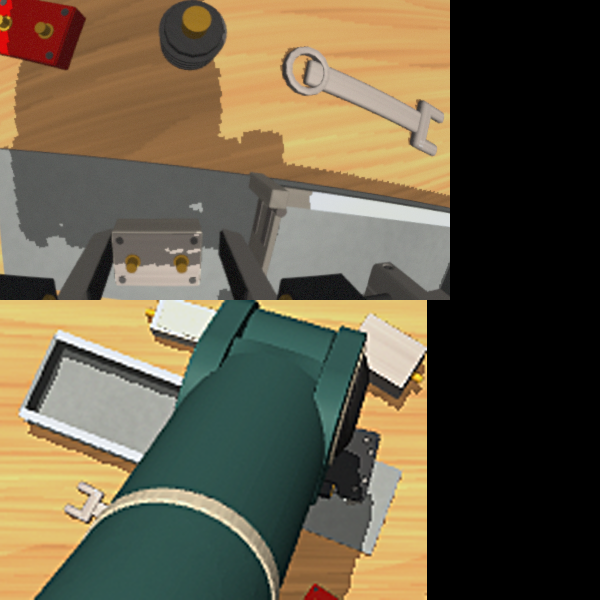

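The wrist view (top half) shows the module flat between the fingers, with the rear finger at its back end (~110,250). The front finger is at (240,250), just short of the shut flap (~265,230). The top camera is blocked by the arm. Now I'll push through the gateway.

Run:
```python
from h import *
robot.move_linear(w(-.01,-.001,.029),.04); st()
look("p2a")
robot.move_linear(w(.036,-.005,.029),.04); st()
look("p2")
a=cv2.imread("pics/p2a.png")[:300,:450];b=cv2.imread("pics/p2.png")[:300,:450]
cv2.imwrite("pics/p2s.png",np.vstack([a,b]))
```

```text
8.03 [-9.8 -1. ] 0.029 [ 0.92  0.93 -0.73] 0.0663
9.44 [36.2 -5. ] 0.029 [1.   0.59 0.66] 0.0658
```

View pics/p2s.png

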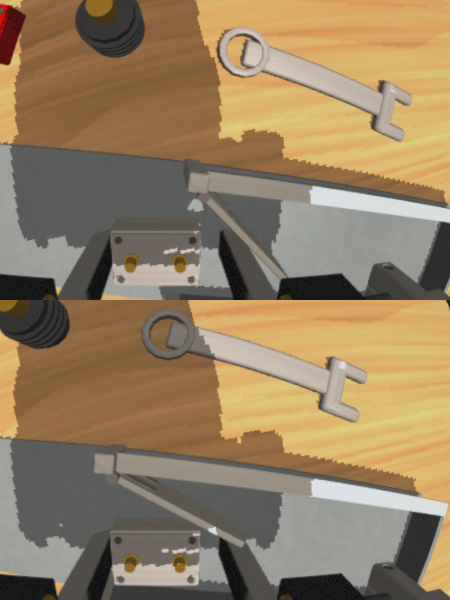

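Run:
```python
from h import *
import pickle
print(fish([(275,264),(329,264)],.038,pickle.load(open("p2.pkl","rb"))).mean(0))
robot.move_linear(w(.08,-.008,.029),.03); st()
look("p3a")
robot.move_linear(w(.128,-.008,.029),.03); st()
look("p3")
a=cv2.imread("pics/p3a.png")[:300,:450];b=cv2.imread("pics/p3.png")[:300,:450]
cv2.imwrite("pics/p3s.png",np.vstack([a,b]))
```

```text
[ 0.02705841 -0.00549302]
11.16 [80. -8.] 0.029 [-0.56 -1.56  1.51] 0.0661
13.01 [128.  -8.] 0.029 [-1.06 -1.45  1.33] 0.0662
```

View pics/p3s.png

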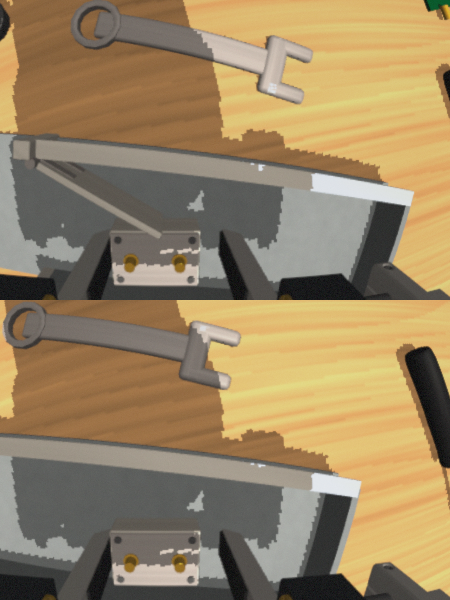

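The module rode through straight, the leaf slipped behind it, and nothing has been disturbed. Next: back off 4 mm, lift straight up, clear the view and check.

Run:
```python
from h import *
robot.move_linear(w(.124,-.008,.029),.02)
robot.move_linear(w(.124,-.008,.15),.08); st()
robot.move_ptp([.2,.55,.25],R(0)); robot.pause(.5); st()
im=robot.grab_frame("top")[125:255,180:365]
cv2.imwrite("pics/end.png",cv2.resize(im,None,fx=4,fy=4,interpolation=cv2.INTER_CUBIC)[:,:,::-1])
```

```text
15.12 [123.9  -7.9] 0.1495 [-0.22  0.48  0.19] 0.066
17.8 [324.9 556.1] 0.25 [-0.58  0.28 -0.18] 0.066
```

View pics/end.png

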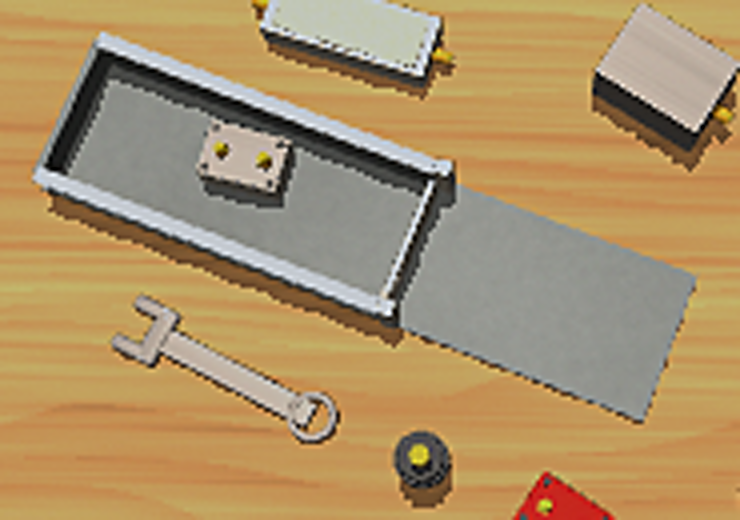

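The module lies flat in the lane at crop (245,157). The flap is shut, with its leaf edge from (433,182) to (392,290) exactly as at the start. The bystanders in view haven't moved.

```bash
python3 -c "
from rig import robot
robot.sign_off()"
```

```text
the job is handed in; nothing more can be done
```

The module is in the tray behind the shut flap, and I handed the job in at about 18 s of the 46 s allowed. With the jaws 66 mm apart along the lane, the front finger pushed the flap open and the rear finger slid the module in behind it. I then backed off 4 mm and lifted straight out.

- **Opening the flap:** the picture shows the flap well open on the front finger while the module was still on the apron, its centre about 17 mm outside the gateway by the finger position.
- **Passing the gateway:** I measured the module's centre at 27 mm beyond it with the flap still wide open, only 2 mm more than the 25 mm needed. The push then went on to about 120 mm with the flap resting on the module's side for part of the way, so it was well past 25 mm before the flap could close.
- **End state:** the last top view shows the module flat in the lane. The flap edge is on the same pixels as in the first picture, so it looks shut. The bystanders in that crop (spanner, filter, tin and attenuator) have not moved.
- **Not checked:** I did not look again at the board, parts box or screwdriver, but the arm did not work near them. The sensed tool force changed by at most about 2 N, but that is a noisy wrist reading, not a direct measure of the force on the module.

Tray positions from the two cameras differed by up to about 5 mm, and by 8 mm at the posts and flap. That did not affect the fit.

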